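# Bolt the leak-test box shut

### The arm

A 6-joint arm with a two-finger parallel gripper is mounted at the origin on the work surface. World frame = base frame: x ahead of the robot, y to its left, z up, the work surface at z = 0. Lengths are in m, angles in rad, forces in N, time in s.
With the tool pointing down it reaches from about 0.35 to 0.85 m from the base axis. Payload 8.1 kg.
Tool frame: the origin (TCP) lies midway between the tips of the shut fingers; the grasp point (between the pads) lies 19 mm behind it (robot.grip_point_offset is the distance from the TCP to the grasp point, in m); z points along the fingers, y is the line along which they close (so a half turn about z gives the same grasp; the last joint's range is limited). The gripper opens to 93 mm and grips with 3 to 60 N. Pads are 15 mm wide; open, the fingers measure 128 mm over their backs; the gripper's body (75 mm by 188 mm) begins 65 mm behind the grasp point.
Start: joints at [-1.2, 0.13, 1.488, -0, 1.523, -0.085], TCP at [0.264, -0.539, 0.219] pointing down, gripper open.
Joint ranges: [-2.96, 2.96], [-0.89, 2.26], [0.02, 2.5], [-1.34, 4.48], [0, 2.73], [-2.66, 2.66]. Speed limits (rad/s): [2.39, 2.39, 2.79, 3.14, 3.14, 3.14].

### API

Orientations are given as a rotation vector (axis times angle).
In Python, from plant import robot, read_camera, job gives the robot as it stands.
- The arm moves only by the shell command python3 -m inch 'ROWS' [FORCE]. ROWS is JSON, one flat list of numbers, 5 for each row, row after row: the shift along the world's x, y, z in mm, then the turn about the world's z in degrees, then the opening in per cent of the stroke, from 0 (shut) to 100 (fully open). In form: [dx, dy, dz, yaw, hand, dx, dy, dz, yaw, hand, ...]. A call has 1 to 10 rows; each row is the pose to reach, as a shift and turn from the pose commanded when the call began; what a row does not reach only later rows make up. A row lasts 1/12 s, in which the tool goes at most 41.7 mm and 7.16 degrees, less where a joint would pass 70% of its speed; a pose out of reach is approached as far as the arm can. A call with a gripper value outside its range is refused whole. The fingers move at their own pace and stop on an object; FORCE is the grip in N (left out, the last holds). Time passes only in rows, so rows that repeat a pose let the fingers close. It gives the time, the measured TCP pose, the force, the opening and the grip force at its end, in the units of the state.
- robot.read_state(): the state, without advancing time (a new reading comes with each control period).
- read_camera(name): name is "side" or "top" or "wrist"; returns a dict with "image" (400x640x3 uint8, blue, green, red), "K" (3x3 intrinsics, pixels), "extrinsics" (4x4, takes a point from world to camera coordinates); the wrist camera has in their place "mount" (4x4, takes a point from camera to tool coordinates, whose origin is the TCP and whose axes are the flange's). Camera axes: x right, y down, z forward; pixel columns grow to the right and rows downward; lengths in m; the calibration is good to about 2 mm. A picture is of the moment at which its call begins: read the wrist's pose just before it. There is no depth.
- job.close_job(): hands the job in; it is judged then, once.
The state is a dict: "t": time; "q": joint angles; "dq": joint speeds; "joint_torque": joint torques, N m; "tool_pos": TCP position; "orientation": TCP orientation; "force": force on the tool from outside, world axes, zero at the start; "wrist_torque": the same for the moment, N m; "opening": finger opening in m; "gripper_force": force on a finger pad.
Only numpy, scipy, OpenCV 4.12 (cv2) and the standard library are available. Lean on these libraries where they do the work, as an engineer would, in place of code of your own. Each camera call takes 0.05 s, during which the arm holds its last target. There are 200 camera calls.

### The job

The guard lid of the grey leak-test box is closed but not locked: with the handle raised, slide the steel barrel bolt across to the left until the handle stands over the notch in the yellow keeper plate, then turn the handle towards the robot and all the way down into the notch, and let go. The keeper plate is clamped a little differently on every box, so look or feel for the notch, and be gentle: never force the handle against the plate. Do not disturb the two white filter housings or the orange test plug.

Things in the scene. Friction and masses are not known exactly. Their poses are not given: they have to be found in the camera images.
- fixture: Grey leak-test box with blue guard lid, fixed to the bench, 220 (x) by 440 (y) by 100 mm high. Origin: centre of its underside, on the bench; x points away from the robot, y (left) is the bolt's locking direction. Case top in front of the lid at z = 90 mm, lid top at 101. Brackets round the rod, 14 mm long in y and 30 in x, reach z = 123 at y = -100, +85 and +130 mm.
- bolt_axis (a point): Point on the bolt's axis where the handle stands when bolt is 0: x = -85, y = -60, z = 110 mm in the fixture's frame. The axis runs along the fixture's y; axes of this point as the fixture's. Fixed to the box.
- plate_edge (a point): Mean place of the notch centre on the top edge (z = 122 mm) of the yellow keeper plate: rigid, upright along the box's front, 8 mm thick (fixture x = -119 to -111), 164 mm long. One notch, 14 mm wide, cut 25 mm deep. The plate is clamped up to 10 mm either way along y, so the real notch is at bolt = 0.060 to 0.080: not reported, see or feel it. This point does not shift.
- handle: Straight handle square to the bolt. Origin on the bolt's axis; z points out along the handle, y in the locking direction. Steel stem 10 mm thick from 6 to 52 mm from the axis, then a red knob, 18 mm thick with round ends, from 46 to 76 mm. Stays at any angle where it is left. The stem rests on the plate's edge, or enters the notch with 2 mm play either side.
- knob (a point): Middle of the red knob, on the handle's line 61 mm from the bolt's axis: the place to pinch it (18 mm thick, along the bolt direction, so that it can pivot between the fingers; it then trails the fingers by up to 0.2 rad of turn). With the stem against the plate, push it with no more than about 12 N.
- bolt (a joint): Slide of the bolt with its handle, m: 0 (drawn back, end stop) to 0.105 (end stop, well past the notch); grows to the fixture's +y, the handle being at fixture y = -60 mm + value. Needs about 3 N plus rubbing on the plate. Starts at 0 to 0.012.
- bolt_turn (a joint): Turn of the handle about the bolt's axis, rad: 0 straight up, grows as it tips towards the robot (fixture's -x) and down; 1.57 level; end stop at 1.68, fully down in the notch. Away from the notch the stem stops on the plate's edge at about 1.0. Friction 0.06 N m. Starts at -0.1 to 0.5.
- housing_a: White moulded filter housing, 72 mm across and 100 mm high with a short side port, standing loose on the bench to the left in front of the box; origin at the centre of its foot. Bystander.
- housing_b: The same kind of white filter housing, standing to the right in front of the box; origin at the centre of its foot. Bystander.
- test_plug: Orange test plug, 44 mm across and 36 mm high, standing loose on the box's lid; origin at the centre of its foot. Bystander.

How it is judged:
By the outcome, as a careful person would: the job done as asked, in the order asked, and still so for the second after the job is handed in, with the robot touching nothing.
It also fails if it takes over 51 s, if anything falls off the work surface, if the arm or the gripper's body presses on something with over 40 N, if the wrist force passes 120 N, or if a joint passes its speed limit or range.

## Working session

There is one attempt and no reset: what is moved stays moved. The work goes in short steps, Python scripts to look and compute and a shell command to move; the robot and the scene stay as the last step left them, time stands still between calls to the robot, and variables do not carry over. Pictures are saved under pics/ and viewed, at most 12 in all, crops included, and the job is handed in when it is done.

```bash
mkdir -p pics; ls; python3 - <<'E'
from plant import robot, read_camera
import cv2,numpy as np
s=robot.read_state();print(s['t'],s['tool_pos'],s['orientation'],s['opening'])
for n in('side','top'):
    c=read_camera(n);cv2.imwrite(f'pics/{n}0.png',c['image']);np.savez(f'{n}0.npz',K=c['K'],E=c['extrinsics']);print(n,c['K'].tolist(),c['extrinsics'].round(3).tolist())
E
```

```text
pics
0.0 [ 0.26391396 -0.53820109  0.21759937] [-3.05859293e+00 -7.09405274e-01  4.33933892e-04] 0.09300397394800652
side [[398.0629157408295, 0.0, 322.4392056900001], [0.0, 398.0629157408295, 193.26465852881844], [0.0, 0.0, 1.0]] [[0.997, -0.076, 0.017, -0.561], [-0.048, -0.775, -0.63, 0.051], [0.061, 0.628, -0.776, 1.006], [0.0, 0.0, 0.0, 1.0]]
top [[514.5828076415613, 0.0, 323.18850677181894], [0.0, 514.5828076415613, 185.38497634663167], [0.0, 0.0, 1.0]] [[0.027, -1.0, -0.014, -0.056], [-0.985, -0.025, -0.171, 0.545], [0.171, 0.018, -0.985, 1.061], [0.0, 0.0, 0.0, 1.0]]
```

View pics/side0.png

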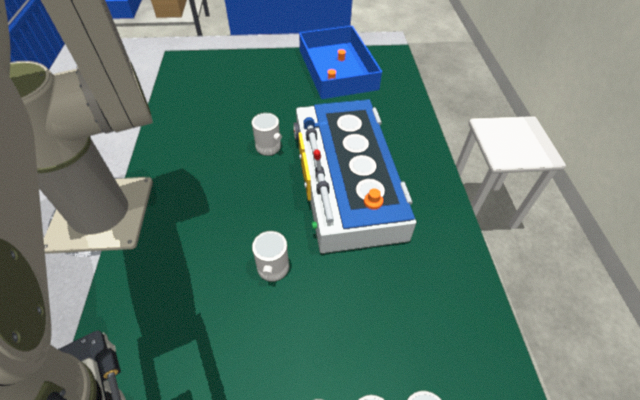

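View pics/top0.png

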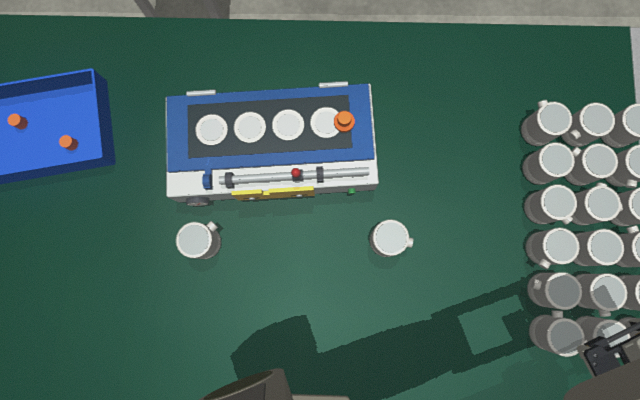

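The top view shows the box at about (165–378, 85–200) px, the red knob near (297,173), the yellow plate from 232 to 314 at row 193, and the housings at (197,240) and (391,238). I'll zoom in on the box.

```bash
python3 - <<'E'
import cv2
a=cv2.imread('pics/top0.png')[75:215,158:388];cv2.imwrite('pics/topz.png',cv2.resize(a,None,fx=3.4,fy=3.4,interpolation=cv2.INTER_CUBIC))
a=cv2.imread('pics/side0.png')[95:250,280:420];cv2.imwrite('pics/sidez.png',cv2.resize(a,None,fx=3.8,fy=3.8,interpolation=cv2.INTER_CUBIC))
E
```

```text
(no output)
```

View pics/topz.png

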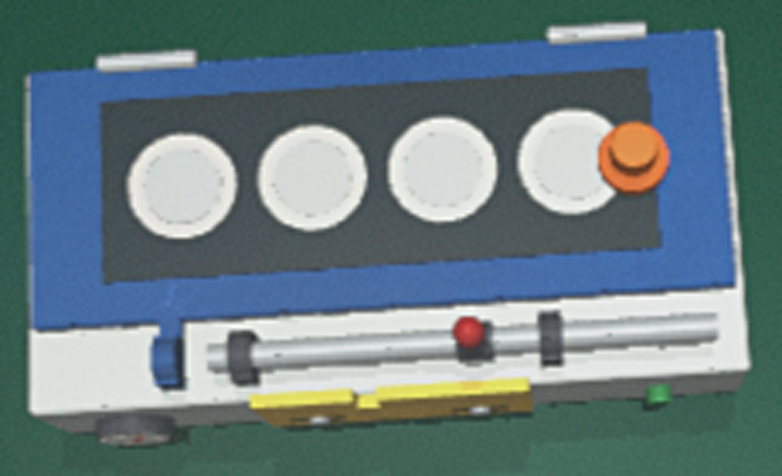

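View pics/sidez.png

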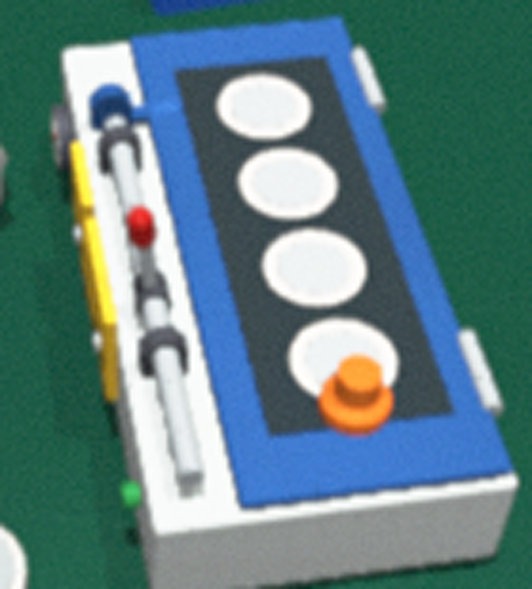

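The zoom shows the front case corners at zoom px (32,413) and (748,368), and the back lid corners at (28,75) and (720,30). The plate's top runs from (250,397) to (529,382), with the notch at about x 354–378, and the handle is nearly upright.

```bash
cat > h.py <<'E'
import numpy as np,cv2
def load(n):
    d=np.load(n+'0.npz');return d['K'],d['E']
def ray(K,E,u,v):
    R,t=E[:3,:3],E[:3,3];return -R.T@t, R.T@np.linalg.solve(K,[u,v,1.])
def onz(K,E,u,v,z):
    o,d=ray(K,E,u,v);return o+d*(z-o[2])/d[2]
def tri(r1,r2):
    (a,d),(b,e)=r1,r2
    s=np.linalg.lstsq(np.c_[d,-e],b-a,rcond=None)[0];p,q=a+s[0]*d,b+s[1]*e
    return (p+q)/2,np.linalg.norm(p-q)
def red(im,box):
    h=cv2.cvtColor(im,cv2.COLOR_BGR2HSV);m=(((h[...,0]<5)|(h[...,0]>172))&(h[...,1]>150)&(h[...,2]>80)).astype(np.uint8)
    k=np.zeros_like(m);x0,y0,x1,y1=box;k[y0:y1,x0:x1]=1;m*=k
    n,_,st,c=cv2.connectedComponentsWithStats(m);i=1+np.argmax(st[1:,4]);return c[i],st[i]
E
python3 - <<'E'
from h import *
np.set_printoptions(precision=4,suppress=True)
T=load('top');S=load('side')
z=lambda x,y:((x+.5)/3.4+158-.5,(y+.5)/3.4+75-.5)
P={k:onz(*T,*z(*p),h) for k,p,h in [('FL',(32,413),.09),('FR',(748,368),.09),('BL',(28,75),.101),('BR',(720,30),.101),('pl',(250,396),.122),('pr',(529,380),.122),('nl',(354,391),.122),('nr',(378,389),.122)]}
for k in P:print(k,P[k])
d=P['FL']-P['FR'];print('yaw',np.degrees(np.arctan2(-d[0],d[1])),np.linalg.norm(d[:2]))
d2=P['pl']-P['pr'];print('yaw plate',np.degrees(np.arctan2(-d2[0],d2[1])),np.linalg.norm(d2[:2]))
y=np.arctan2(-d[0],d[1]);R=np.array([[np.cos(y),-np.sin(y)],[np.sin(y),np.cos(y)]])
m=(P['FL']+P['FR'])[:2]/2;c=m+R@[.11,0];print('centre',c,np.mean([P[k][:2] for k in('FL','FR','BL','BR')],0))
a,sa=red(cv2.imread('pics/top0.png'),(285,160,310,185));b,sb=red(cv2.imread('pics/side0.png'),(305,140,330,170));print(a,sa,b,sb)
K,e=tri(ray(*T,*a),ray(*S,*b));print('knob',K,e)
for k,p in [('knob',K)]+list(P.items()):print(k,R.T@(p[:2]-c))
E
```

```text
FL [0.508 0.28  0.09 ]
FR [ 0.5467 -0.1543  0.09  ]
BL [0.7188 0.2959 0.101 ]
BR [ 0.7578 -0.1339  0.101 ]
pl [0.5168 0.1414 0.122 ]
pr [ 0.5305 -0.0227  0.122 ]
nl [0.5214 0.0802 0.122 ]
nr [0.5229 0.0661 0.122 ]
yaw 5.091107113593653 0.4360287615916711
yaw plate 4.772210440810896 0.16471725836817414
centre [0.6369 0.0727] [0.6328 0.0719]
[295.1905 171.9286] [292 169   7   7  42] [316.5833 154.2292] [314 150   6  10  48]
knob [0.5484 0.0108 0.1693] 0.002776496278650269
knob [-0.0937 -0.0537]
FL [-0.11   0.218]
FR [-0.11  -0.218]
BL [0.1013 0.2151]
BR [ 0.1021 -0.2165]
pl [-0.1135  0.0792]
pr [-0.1145 -0.0855]
nl [-0.1145  0.0178]
nr [-0.1142  0.0036]
```

Box yaw is about 5.1°. The bolt stands at about 6 mm, the notch at bolt ≈ 0.071, and the knob at about (0.548, 0.011, 0.169). I'll move to a hover above the knob.

```bash
python3 -m inch '[15,30,2,-2,100,32,62,5,-4,100,50,97,10,-6,100,68,132,15,-8,100,86,167,20,-10,100,104,202,25,-12,100,122,237,25,-14,100,140,272,25,-16,100,158,307,25,-18,100,170,330,25,-21,100]' && python3 -m inch '[15,30,0,0,100,30,60,0,0,100,45,90,0,0,100,60,120,0,0,100,75,150,0,0,100,90,175,0,0,100,100,195,0,0,100,108,210,0,0,100,114,219,0,0,100,114,219,0,0,100]'; python3 - <<'E'
from plant import robot, read_camera
import cv2,numpy as np
s=robot.read_state();c=read_camera('wrist');cv2.imwrite('pics/w1.png',c['image'])
np.savez('w1.npz',K=c['K'],M=c['mount'],p=s['tool_pos'],o=s['orientation']);print(s['tool_pos'],s['orientation'],c['mount'].round(3).tolist(),s['q'].round(2))
E
```

```text
t: 0.93
tool_pos: [0.4349, -0.2056, 0.2434]
orientation: [-3.137, -0.14, -0.0]
force: [0.7, -0.2, -0.2]
opening: 0.0927
gripper_force: 0.0
t: 1.77
tool_pos: [0.5485, 0.0118, 0.243]
orientation: [-3.138, -0.143, 0.001]
force: [-0.1, -0.5, 0.1]
opening: 0.0929
gripper_force: 0.0
[0.54850067 0.01184842 0.24304224] [-3.13777209e+00 -1.43333368e-01  1.16299361e-03] [[0.001, -0.954, -0.3, 0.086], [1.0, 0.0, 0.001, 0.0], [-0.001, -0.3, 0.954, -0.166], [0.0, 0.0, 0.0, 1.0]] [-0.07 -0.02  1.6   0.    1.56  1.41]
```

View pics/w1.png

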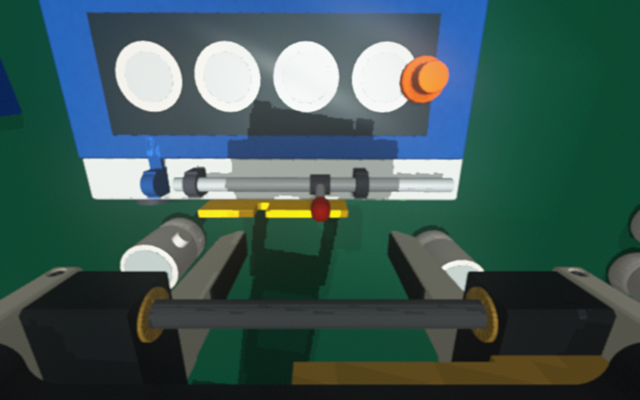

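The wrist view is aligned with the box. The red knob is at about (320,209), the notch at about (264,207) between yellow 198 and 348, and both housings are clear of the fingers.

```bash
cat >> h.py <<'E'
from scipy.spatial.transform import Rotation as Ro
def wrist(f):
    d=np.load(f);T=np.eye(4);T[:3,:3]=Ro.from_rotvec(d['o']).as_matrix();T[:3,3]=d['p'];return d['K'],np.linalg.inv(T@d['M'])
def yellow(im,box):
    x0,y0,x1,y1=box;h=cv2.cvtColor(im,cv2.COLOR_BGR2HSV)[y0:y1,x0:x1];return ((abs(h[...,0].astype(int)-27)<7)&(h[...,1]>150)&(h[...,2]>170))
YAW=np.radians(5.0);RB=np.array([[np.cos(YAW),-np.sin(YAW)],[np.sin(YAW),np.cos(YAW)]])
E
python3 - <<'E'
from h import *
np.set_printoptions(precision=4,suppress=True)
im=cv2.imread('pics/w1.png');W=wrist('w1.npz')
a,s=red(im,(300,190,340,225));print(a,s)
print('knob z.169',onz(*W,*a,.169))
for n,b in(('top',(285,160,310,185)),('side',(305,140,330,170))):
    print(n,tri(ray(*W,*a),ray(*load(n),*red(cv2.imread(f'pics/{n}0.png'),b)[0])))
m=yellow(im,(190,195,355,225))
for r in range(195,222):
    row=np.flatnonzero(m[r-195])+190
    print(r,[(g[0],g[-1]) for g in np.split(row,np.flatnonzero(np.diff(row)>1)+1)] if len(row) else '')
E
```

```text
[320.1098 208.9614] [312 197  17  24 337]
knob z.169 [0.5482 0.0085 0.169 ]
top (array([0.5493, 0.0097, 0.1728]), np.float64(0.0020880494380100785))
side (array([0.5477, 0.0089, 0.1701]), np.float64(0.0017409024436764865))
195 
196 
197 
198 
199 
200 
201 
202 [(np.int64(261), np.int64(267))]
203 [(np.int64(258), np.int64(268))]
204 [(np.int64(258), np.int64(269))]
205 [(np.int64(258), np.int64(268))]
206 [(np.int64(258), np.int64(268))]
207 [(np.int64(258), np.int64(267))]
208 [(np.int64(259), np.int64(267))]
209 [(np.int64(205), np.int64(225)), (np.int64(228), np.int64(230)), (np.int64(262), np.int64(266)), (np.int64(275), np.int64(275)), (np.int64(277), np.int64(283))]
210 [(np.int64(198), np.int64(240)), (np.int64(243), np.int64(250)), (np.int64(267), np.int64(309)), (np.int64(331), np.int64(341))]
211 [(np.int64(198), np.int64(240)), (np.int64(242), np.int64(251)), (np.int64(266), np.int64(310)), (np.int64(330), np.int64(346))]
212 [(np.int64(198), np.int64(239)), (np.int64(266), np.int64(310)), (np.int64(330), np.int64(346))]
213 [(np.int64(198), np.int64(239)), (np.int64(266), np.int64(310)), (np.int64(330), np.int64(346))]
214 [(np.int64(198), np.int64(239)), (np.int64(266), np.int64(311)), (np.int64(330), np.int64(346))]
215 [(np.int64(199), np.int64(239)), (np.int64(246), np.int64(248)), (np.int64(250), np.int64(250)), (np.int64(266), np.int64(311)), (np.int64(330), np.int64(346))]
216 [(np.int64(199), np.int64(239)), (np.int64(266), np.int64(311)), (np.int64(330), np.int64(345))]
217 [(np.int64(268), np.int64(310)), (np.int64(332), np.int64(337))]
218 
219 
220 
221
```

```bash
python3 -c "
import cv2
a=cv2.imread('pics/w1.png')[160:230,185:360];cv2.imwrite('pics/w1z.png',cv2.resize(a,None,fx=4.5,fy=4.5,interpolation=cv2.INTER_CUBIC))"
```

```text
(no output)
```

View pics/w1z.png

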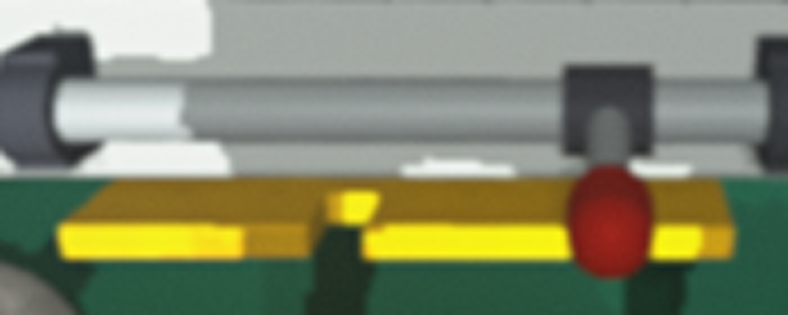

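The zoom shows the plate's top strip with the notch's right edge at zoom x≈362, which is wrist px 265.5. The notch's left inner wall is in shadow, and the handle and its collar are centred at px 320.1.

```bash
python3 - <<'E'
from h import *
np.set_printoptions(precision=4,suppress=True)
W=wrist('w1.npz');kn=np.array([.5487,.0093])
for n,u,z in(('pl',197.7,.122),('nl',254,.122),('nr',265.6,.122),('pr',346.8,.122)):
    p=onz(*W,u,213,z);print(n,p,'rel knob',RB.T@(p[:2]-kn))
p=onz(*W,320.1,185,.11);print('axis under knob',p, RB.T@(p[:2]-kn))
c0=np.array([.5487,.0093])
E
```

```text
pl [0.5143 0.1399 0.122 ] rel knob [-0.0229  0.1331]
nl [0.52   0.0783 0.122 ] rel knob [-0.0226  0.0713]
nr [0.5211 0.0656 0.122 ] rel knob [-0.0226  0.0585]
pr [ 0.5293 -0.0232  0.122 ] rel knob [-0.0221 -0.0307]
axis under knob [0.5551 0.0086 0.11  ] [ 0.0063 -0.0013]
```

```bash
python3 -m inch '[0,-1,-12,0,100,0,-2,-30,0,100,0,-2.5,-48,0,100,0,-2.5,-64,0,100,0,-2.5,-78,0,100,0,-2.5,-87,0,100,0,-2.5,-92,0,100,0,-2.5,-92,0,80,0,-2.5,-92,0,60,0,-2.5,-92,0,40]' 15 && python3 -m inch '[0,0,0,0,30,0,0,0,0,20,0,0,0,0,15,0,0,0,0,10,0,0,0,0,10,0,0,0,0,10,0,0,0,0,10]' 15
```

```text
t: 2.65
tool_pos: [0.5488, 0.0075, 0.1527]
orientation: [3.138, 0.14, 0.003]
force: [0.4, -0.9, -0.5]
opening: 0.0773
gripper_force: 0.0
t: 3.23
tool_pos: [0.5481, 0.0078, 0.1516]
orientation: [3.138, 0.14, -0.0]
force: [-0.2, -0.6, 0.4]
opening: 0.0307
gripper_force: 0.0
```

```bash
python3 -m inch '[0,0,0,0,8,0,0,0,0,8,0,0,0,0,8,0,0,0,0,8,0,0,0,0,8,0,0,0,0,8]' 15; python3 - <<'E'
from plant import read_camera
import cv2
c=read_camera('wrist');cv2.imwrite('pics/w2.png',c['image'])
E
```

```text
t: 3.73
tool_pos: [0.5481, 0.0079, 0.1516]
orientation: [-3.138, -0.14, 0.0]
force: [-0.0, 1.1, -0.9]
opening: 0.0173
gripper_force: 15.0
```

View pics/w2.png

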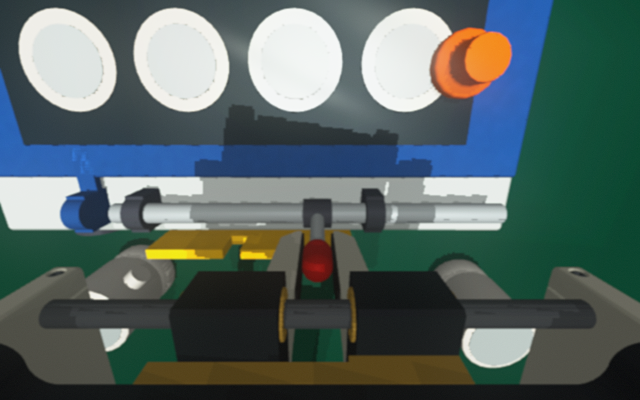

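The picture shows the red knob (317,260) held between the pads, with the notch ahead at about (235,243). I'll slide most of the way.

```bash
python3 -m inch '[-0.3,3,0,0,8,-0.8,9,0,0,8,-1.4,16,0,0,8,-2.1,24,0,0,8,-2.8,32,0,0,8,-3.5,40,0,0,8,-4.1,47,0,0,8,-4.6,52,0,0,8,-4.8,55,0,0,8,-4.8,55,0,0,8]' 15; python3 -m inch '[0,0,0,0,8]'; python3 - <<'E'
from h import *
from plant import robot,read_camera
s=robot.read_state();c=read_camera('wrist');cv2.imwrite('pics/w3.png',c['image'])
np.savez('w3.npz',K=c['K'],M=c['mount'],p=s['tool_pos'],o=s['orientation'])
a=c['image'][190:290,200:360];cv2.imwrite('pics/w3z.png',cv2.resize(a,None,fx=5,fy=5,interpolation=cv2.INTER_CUBIC))
E
```

```text
t: 4.62
tool_pos: [0.5431, 0.064, 0.1516]
orientation: [-3.137, -0.142, 0.0]
force: [-0.9, 2.5, 0.5]
opening: 0.0173
gripper_force: 15.0
t: 4.7
tool_pos: [0.5431, 0.0639, 0.1516]
orientation: [-3.137, -0.141, 0.001]
force: [-0.7, 3.6, -0.3]
opening: 0.0173
gripper_force: 15.0
```

View pics/w3z.png

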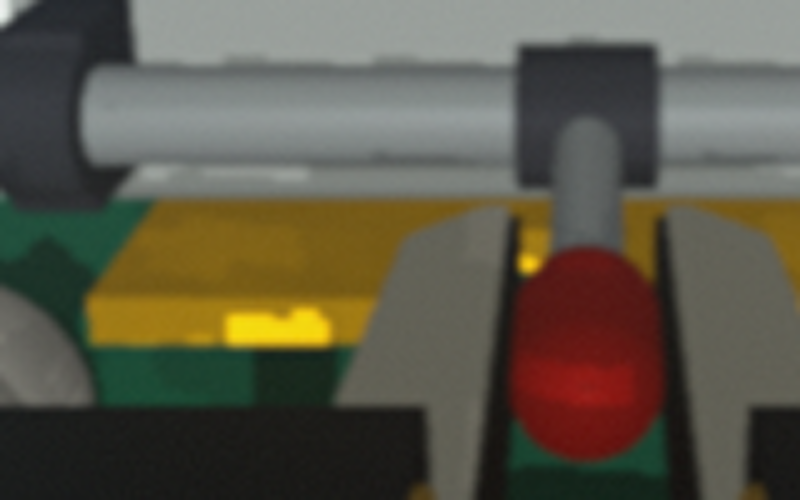

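The zoom shows the handle at px 317 and the plate's left end at px (218,254). The fingers hide the notch, so I'll use the plate's end as the reference.

```bash
python3 - <<'E'
from h import *
np.set_printoptions(precision=4,suppress=True)
for f,ul,vl,un,vn,uh,vh in(('w3.npz',217.8,252.5,None,0,317.4,208),):
    W=wrist(f);e=onz(*W,ul,vl,.122);h=onz(*W,uh,vh,.119)
    print(e,h,RB.T@(e-h)[:2])
im=cv2.imread('pics/w2.png');cv2.imwrite('pics/w2z.png',cv2.resize(im[180:270,130:360],None,fx=3.4,fy=3.4,interpolation=cv2.INTER_CUBIC))
E
```

```text
[0.5152 0.1391 0.122 ] [0.5582 0.0646 0.119 ] [-0.0363  0.078 ]
```

View pics/w2z.png

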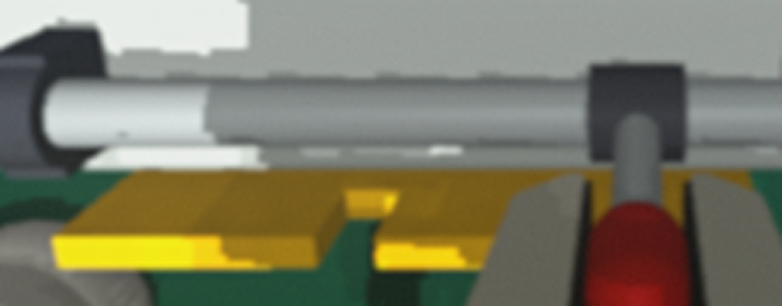

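The clearer zoom of the earlier frame shows the plate's front-top edge at zoom y≈236, with its left end at x 53 and the notch from 317 to 376. The bright strip is the front face, so I'll correct the heights accordingly.

```bash
python3 - <<'E'
from h import *
np.set_printoptions(precision=4,suppress=True)
d=dict(np.load('w3.npz'));d['p']=np.array([.5481,.0079,.1516]);d['o']=np.array([-3.138,-.14,0]);np.savez('w2.npz',**d)
W2=wrist('w2.npz');z=lambda x,y:((x+.5)/3.4+129.5,(y+.5)/3.4+179.5)
h=onz(*W2,*z(637,100),.120)
for n,x in(('pl',53),('nl',318),('nr',377)):
    p=onz(*W2,*z(x,236),.122);print('w2',n,p,RB.T@(p-h)[:2])
W1=wrist('w1.npz');h=onz(*W1,320.1,182,.120)
for n,u in(('pl',197.7),('nl',255),('nr',265.6),('pr',347)):
    p=onz(*W1,u,209.3,.122);print('w1',n,p,RB.T@(p-h)[:2])
W=wrist('w3.npz');h=onz(*W,317.4,208,.12);p=onz(*W,217.6,249,.122);print('w3 pl',p,RB.T@(p-h)[:2])
E
```

```text
w2 pl [0.5183 0.1395 0.122 ] [-0.0328  0.1341]
w2 nl [0.5238 0.0789 0.122 ] [-0.0327  0.0732]
w2 nr [0.525  0.0654 0.122 ] [-0.0326  0.0597]
w1 pl [0.5186 0.1398 0.122 ] [-0.0309  0.1337]
w1 nl [0.5244 0.0773 0.122 ] [-0.0306  0.071 ]
w1 nr [0.5255 0.0658 0.122 ] [-0.0305  0.0594]
w1 pr [ 0.5336 -0.0229  0.122 ] [-0.0301 -0.0297]
w3 pl [0.5183 0.1392 0.122 ] [-0.0336  0.0779]
```

Both methods agree that 10.3 mm remain. I'll finish the slide, then start turning.

```bash
python3 -m inch '[-0.5,5,0,0,8,-0.9,10.3,0,0,8,-0.9,10.3,0,0,8,-0.9,10.3,0,0,8]' 15; python3 -m inch '[-4.8,-0.4,-0.8,0,8,-10.7,-0.9,-2.3,0,8,-16.4,-1.4,-4.4,0,8,-21.8,-1.9,-7.1,0,8,-27,-2.4,-10.3,0,8,-31.9,-2.8,-13.9,0,8,-36.4,-3.2,-18.1,0,8,-36.4,-3.2,-18.1,0,8]' 15
```

```text
t: 5.08
tool_pos: [0.5424, 0.0735, 0.1516]
orientation: [-3.138, -0.141, 0.0]
force: [-0.5, 0.8, 0.3]
opening: 0.0174
gripper_force: 15.0
t: 5.75
tool_pos: [0.5041, 0.0699, 0.1325]
orientation: [-3.138, -0.14, 0.004]
force: [-2.3, 2.8, 3.0]
opening: 0.0174
gripper_force: 15.0
```

```bash
python3 -m inch '[-2,0.1,-2.2,0,8,-4,0,-4.6,0,8,-5.8,-0.2,-7,0,8,-7.5,-0.3,-9.5,0,8,-9,-0.4,-12.1,0,8,-10.6,-0.5,-14.8,0,8]' 15; python3 -m inch '[-1.3,-0.1,-2.8,0,8,-2.5,-0.2,-5.6,0,8,-2.5,-0.2,-5.6,0,8]' 15
```

```text
t: 6.25
tool_pos: [0.4951, 0.0692, 0.1185]
orientation: [3.138, 0.14, -0.001]
force: [-2.2, 0.7, 4.1]
opening: 0.0171
gripper_force: 15.0
t: 6.5
tool_pos: [0.4923, 0.069, 0.1121]
orientation: [3.138, 0.14, -0.002]
force: [-1.4, 0.5, -0.4]
opening: 0.0173
gripper_force: 15.0
```

```bash
python3 -m inch '[-1,-0.1,-2.9,0,8,-1.9,-0.2,-5.8,0,8,-1.9,-0.2,-5.8,0,8]' 15; python3 -m inch '[-0.7,0,-3,0,8,-1.3,-0.1,-5.9,0,8,-1.3,-0.1,-5.9,0,8]' 15
python3 - <<'E'
from plant import read_camera
import cv2
c=read_camera('wrist');cv2.imwrite('pics/w4.png',cv2.resize(c['image'][180:330,190:420],None,fx=3.4,fy=3.4,interpolation=cv2.INTER_CUBIC))
E
```

```text
t: 6.75
tool_pos: [0.4907, 0.0689, 0.1065]
orientation: [3.138, 0.14, -0.001]
force: [-1.3, 0.6, -0.2]
opening: 0.0178
gripper_force: 15.0
t: 7.0
tool_pos: [0.4895, 0.0688, 0.1007]
orientation: [3.138, 0.14, -0.0]
force: [-0.7, -0.0, -0.3]
opening: 0.0177
gripper_force: 15.0
```

View pics/w4.png

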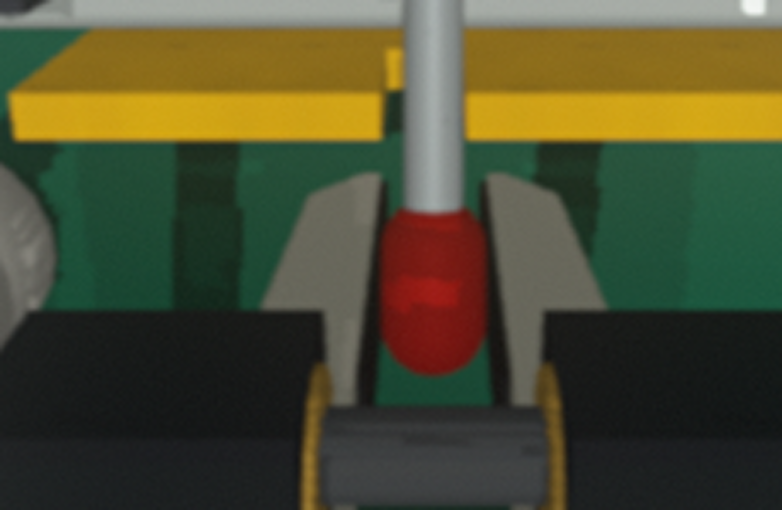

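The stem (zoom x 403–464) is already between the notch walls (384–466) but close to the right one. I'll shift 1.4 mm to the left and carry on down.

```bash
python3 -m inch '[-0.1,1.4,0,0,8,-0.5,1.4,-3,0,8,-0.8,1.4,-6.1,0,8,-1,1.4,-9.2,0,8,-1,1.4,-12.2,0,8,-1,1.4,-12.2,0,8]' 15; python3 -m inch '[0.2,0,-2.4,0,8,0.4,0,-4.8,0,8,0.4,0,-4.8,0,8]' 15;  python3 -m inch '[0.5,0,-2.4,0,8,1,0,-4.8,0,8,1,0,-4.8,0,8]' 15
```

```text
t: 7.55
tool_pos: [0.4886, 0.0701, 0.0885]
orientation: [3.138, 0.14, -0.0]
force: [-0.5, -4.3, -0.0]
opening: 0.0178
gripper_force: 15.0
t: 7.8
tool_pos: [0.489, 0.0702, 0.0838]
orientation: [3.138, 0.14, -0.001]
force: [-1.7, -2.8, 0.1]
opening: 0.0174
gripper_force: 15.0
t: 8.05
tool_pos: [0.4898, 0.0703, 0.0791]
orientation: [-3.138, -0.14, 0.001]
force: [-3.2, -3.5, -0.1]
opening: 0.0173
gripper_force: 15.0
```

```bash
python3 -m inch '[0.8,0,-2.5,0,8,1.6,0,-5,0,8,1.6,0,-5,0,8]' 15;  python3 -m inch '[1,0,-2.5,0,8,2,0,-5,0,8,2,0,-5,0,8]' 15
python3 - <<'E'
from plant import read_camera
import cv2
c=read_camera('wrist');cv2.imwrite('pics/w5.png',cv2.resize(c['image'][150:330,190:420],None,fx=3.3,fy=3.3,interpolation=cv2.INTER_CUBIC))
E
```

```text
t: 8.3
tool_pos: [0.4915, 0.0704, 0.0753]
orientation: [-3.138, -0.14, 0.001]
force: [-7.1, -2.6, 9.5]
opening: 0.0172
gripper_force: 15.0
t: 8.55
tool_pos: [0.4942, 0.0706, 0.071]
orientation: [-3.138, -0.14, -0.001]
force: [-8.8, -2.5, 12.8]
opening: 0.0172
gripper_force: 15.0
```

The upward force is rising at about 1.9 rad of finger angle, so the handle is on its end stop. I'll release and lift.

```bash
python3 -m inch '[0,0,0,0,20,0,0,0,0,35,0,0,0,0,50,0,0,0,0,60,0,0,0,0,60,0,0,0,0,60]' 15 && python3 -m inch '[0,0,8,0,60,-1,0,22,0,60,-4,0,42,0,60,-8,0,65,0,60,-12,0,90,0,60,-15,0,115,0,60,-15,0,135,0,60,-15,0,145,0,60,-15,0,150,0,60,-15,0,150,0,60]'
python3 - <<'E'
from plant import robot, read_camera
import cv2,numpy as np
s=robot.read_state();c=read_camera('wrist');cv2.imwrite('pics/w6f.png',c['image']);cv2.imwrite('pics/w6.png',cv2.resize(c['image'][140:290,190:420],None,fx=3.4,fy=3.4,interpolation=cv2.INTER_CUBIC))
np.savez('w6.npz',K=c['K'],M=c['mount'],p=s['tool_pos'],o=s['orientation'])
c=read_camera('side');cv2.imwrite('pics/side6.png',c['image']);c=read_camera('top');cv2.imwrite('pics/top6.png',c['image'])
E
```

```text
t: 9.1
tool_pos: [0.4937, 0.0703, 0.0695]
orientation: [-3.138, -0.14, 0.0]
force: [0.6, -0.4, -0.3]
opening: 0.0475
gripper_force: 0.0
t: 9.93
tool_pos: [0.4793, 0.0703, 0.2206]
orientation: [-3.138, -0.14, -0.003]
force: [0.6, 0.3, 0.4]
opening: 0.0555
gripper_force: 0.0
```

View pics/w6.png

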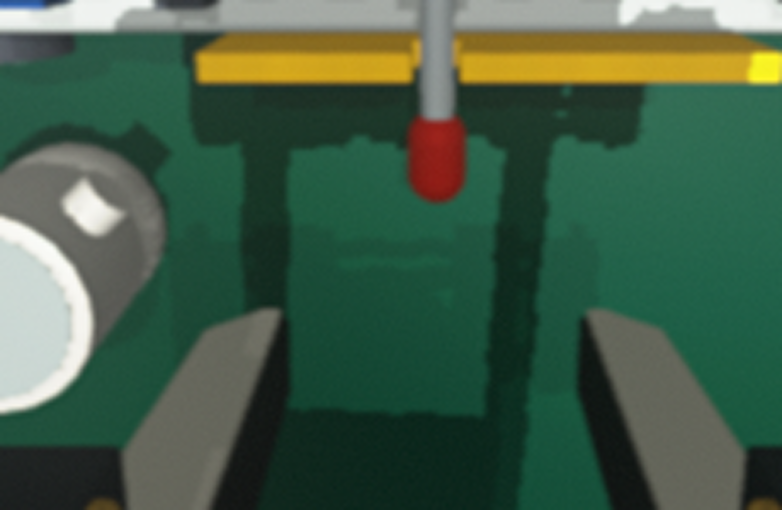

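The handle (zoom x≈437) lies centred in the notch (413–459), free of the gripper. I'll check the knob's height against the end stop, which should give z ≈ 0.103.

```bash
python3 - <<'E'
from h import *
np.set_printoptions(precision=4,suppress=True)
W=wrist('w6.npz');im=cv2.imread('pics/w6f.png');a,s=red(im,(290,160,350,210));print(a,s)
for n in('side','top'):
    i=cv2.imread(f'pics/{n}6.png');b,s=red(i,(270,120,320,190) if n=='side' else (240,170,300,230));print(n,b,s)
    if s[4]>8: print(tri(ray(*W,*a),ray(*load(n),*b)))
R=np.array([.0,.0])
E
```

```text
[317.9144 186.0979] [310 175  16  24 327]
side [291.2903 157.1452] [286 154  11   7  62]
(array([0.4881, 0.0698, 0.1021]), np.float64(0.0010640150494508724))Traceback (most recent call last):
  File "<stdin>", line 5, in <module>
  File "h.py", line 15, in red
    n,_,st,c=cv2.connectedComponentsWithStats(m);i=1+np.argmax(st[1:,4]);return c[i],st[i]
                                                     ~~~~~~~~~^^^^^^^^^^
    return _wrapfunc(a, 'argmax', axis=axis, out=out, **kwds)
    return bound(*args, **kwds)
ValueError: attempt to get argmax of an empty sequence
```

The knob is at z ≈ 0.102, so the handle is on its end stop at about 1.68 rad. I'm handing the job in.

```bash
python3 -c "
from plant import job
print(job.close_job())"
```

```text
the job is handed in; nothing more can be done
None
```

The lid is locked: I slid the bolt across to the notch, turned the handle fully down into it and let go, then handed the job in at about 10 s of the 51 s limit; the highest force I read was about 16 N, at the handle's end stop, and the gripper kept clear of both housings and the plug.

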